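Set the stirrer to speed five and start it

TASK

On the bench stirrer, use a fingertip to push the pointer of the speed selector round gently, clockwise as seen from above, click by click, until it rests at position 5, the fifth click up from off, never letting it reach position 6. Then press the start button fully down with a fingertip and let it come back up. Do not pinch or lift anything, do not touch the timer knob, and leave the two pots and the vial on the stirrer where they stand.

Things in the scene. Friction and masses are not known exactly. Their poses are not given: they have to be found in the camera images.
- speed (a joint): angle of the speed selector, rad: 0 is off (position 0, hard stop), growing clockwise seen from above to 4.189 (position 8, hard stop). Position n is at n x 0.5236; position 5 at 2.618. Detents pull it into each position; 0.1 N m (3 N at the pointer's end) takes it over the hump half way, then it jumps on to the next by itself. Starts at one of positions 0 to 3, seldom balanced between two
- speed_tip (a point): outer end of the selector's pointer, on its top: 42 mm from the turning axis, 34 mm above the panel. The pointer is an upright black bar with a white line on top, 12 mm wide, from 16 mm behind the axis to 42 mm ahead; sides upright from 10 to 34 mm above the panel. Round the axis under it lies a black disc, 19 mm radius, its top 12 mm above the panel
- speed_base: fixed aluminium dial plate of the selector, 62 mm radius, 3 mm thick. Origin on the turning axis at panel height; z up. Seen from above, counterclockwise from its x axis, the pointer at joint value q points to 2.094 - q (rad). A short black bar marks off; eight black dots, clockwise from it, mark positions 1 to 8. It may be left or right of the start button
- start (a joint): travel of the start button, m: 0 up, 0.006 fully down; a spring brings it up again, fully down takes 5 N
- start_top (a point): centre of the top of the start button, a grey round cap of 15 mm radius on an aluminium housing; pressed straight down
- stirrer: fixed white cabinet 340 x 340 x 70 mm, origin under its centre; the controls are toward its -x side. Its flat grey top (z = 70 mm) is the panel; two steel plates, 6 mm high, carry the pots at the back. Selector and button stand 100 mm in front of the centre, 100 mm to either side, the timer knob between them
- timer (a joint): angle of the timer knob (round, 14 mm radius, 22 mm high, between selector and button), rad; not to be touched
- timer_top (a point): centre of the top of the timer knob
- pot_a: lidded clear sample pot on a stirring plate, 60 mm across, 47 mm high, origin under its centre; leave it
- pot_b: the like on the other stirring plate; leave it
- vial: small jar standing on the stirrer's panel near the middle, 22 mm across, 45 mm high, origin under its centre; leave it

How it is judged:
By the outcome, as a careful person would: the job done as asked, in the order asked, and still so for the second after the job is handed in, with the robot touching nothing.
It also fails if it takes over 58 s, if anything falls off the work surface, if the arm or the gripper's body presses on something with over 40 N, if the wrist force passes 120 N, or if a joint passes its speed limit or range.

ROBOT

A 6-joint arm with a two-finger parallel gripper is mounted at the origin on the work surface. World frame = base frame: x ahead of the robot, y to its left, z up, the work surface at z = 0. Lengths are in m, angles in degrees, forces in N, time in s.
With the tool pointing down it reaches from about 0.4 to 0.825 m from the base axis. Payload 7 kg.
Tool frame: the origin (TCP) lies midway between the tips of the shut fingers; the grasp point (between the pads) lies 19 mm behind it; z points along the fingers, y is the line along which they close (so a half turn about z gives the same grasp; the last joint's range is limited). The gripper opens to 88 mm and grips with 3 to 60 N. Pads are 19 mm wide; open, the fingers measure 130 mm over their backs; the gripper's body (78 mm by 193 mm) begins 47 mm behind the grasp point.
Start: joints at [-59.696, 20.546, 0.682, 0, -70.136, -16.507], TCP at [0.161, -0.656, 0.227] pointing down, gripper open.
Joint ranges: [-176.03, 176.03], [-82.01, 121.73], [-58.28, 71.71], [-173.87, 95.51], [-174.79, -0.11], [-173.66, 173.66]. Speed limits (degrees/s): [136.94, 136.94, 172.46, 180, 180, 180].

INTERFACE

Orientations are given as a 3x3 rotation matrix whose columns are the frame's x, y, z axes.
In Python, from rig import robot gives the robot as it stands. Calls block until the motion is done:
- robot.goto(position, orientation): joint-space move of the TCP to a pose.
- robot.servo_line(position, ori=None, speed=0.15): straight line of the TCP; ori=None keeps the orientation; speed is the mean speed in m/s.
- robot.movej(angles): joint-space move.
- robot.move_gripper(opening): opening from 0.0 (shut) to 1.0 (fully open); the grip force is fixed at half the most; returns when the fingers have stopped.
- robot.dwell(seconds).
- robot.ik(position, orientation): joint angles nearest the present ones, or None.
- robot.grab_frame(name): name is "side" or "top" or "wrist"; returns (picture, depth): 420x560x3 uint8, red, green, blue; 420x560 float32, m along the optical axis (not along the pixel's ray), 0 where there is no reading.
- robot.camera_info(name): a dict with "vfov" (degrees; the focal length in pixels is half the picture's height over the tangent of half this angle, whatever the lens; pixels are square), "cx", "cy" (the principal point, pixels), "view" (4x4, takes a point from world to camera coordinates); the wrist camera has in their place "T_tool_cam" (4x4, takes a point from camera to tool coordinates, whose origin is the TCP and whose axes are the flange's). Camera axes: x right, y down, z forward; pixel columns grow to the right and rows downward; lengths in m; the calibration is good to about 2 mm. A picture is of the moment at which its call begins: read the wrist's pose just before it. camera_info takes no time and is no camera call.
A pose or a line that the arm cannot do raises robot.Unreachable and nothing moves.
- robot.job_done(): hands the job in; it is judged then, once.
Readings, each from a call of its own:
- robot.read_t(): time.
- robot.read_qpos(): joint angles.
- robot.read_qvel(): joint speeds.
- robot.read_effort(): joint torques, N m.
- robot.read_position(): TCP position.
- robot.read_tcp_rot(): TCP orientation.
- robot.read_force(): force on the tool from outside, world axes, zero at the start.
- robot.read_ft_torque(): the same for the moment, N m.
- robot.read_grip_width(): opening from 0.0 (shut) to 1.0 (fully open).
- robot.read_finger_force(): force on a finger pad.
Only numpy, scipy, OpenCV 4.12 (cv2) and the standard library are available. Lean on these libraries where they do the work, as an engineer would, in place of code of your own. Each camera call takes 0.05 s, during which the arm holds its last target. There are 200 camera calls.

## Working session

There is one attempt and no reset: what is moved stays moved. The work goes in short steps, each a Python script; the robot and the scene stay as the last script left them, time stands still between calls to the robot, and variables do not carry over. Pictures are saved under pics/ and viewed, at most 10 in all, crops included, and the job is handed in when it is done.

```bash
mkdir -p pics; python3 - <<'E'
from rig import robot
import cv2,numpy as np
for n in("top","side"):
    p,d=robot.grab_frame(n);cv2.imwrite(f"pics/{n}0.png",p[:,:,::-1]);np.save(f"pics/{n}0.npy",d)
    print(n,robot.camera_info(n))
print(robot.camera_info("wrist"),robot.read_tcp_rot(),robot.read_t())
E
```

```text
top {'vfov': 46.73024808732809, 'cx': 283.86707317633517, 'cy': 215.692149470949, 'view': array([[-0.00846432, -0.99995296, -0.0047357 ,  0.05753872],
       [-0.97880598,  0.0092542 , -0.20458056,  0.64650396],
       [ 0.20461476,  0.0029037 , -0.97883828,  0.80716129],
       [ 0.        ,  0.        ,  0.        ,  1.        ]])}
side {'vfov': 49.570135287801975, 'cx': 274.55147523644064, 'cy': 209.93657500386956, 'view': array([[ 0.99804121, -0.06251129,  0.00246673, -0.62106283],
       [-0.02924136, -0.50099276, -0.86495734,  0.10729585],
       [ 0.05530542,  0.86319094, -0.50183933,  0.78415644],
       [ 0.        ,  0.        ,  0.        ,  1.        ]])}
{'vfov': 62.387154513416945, 'cx': 285.33497682994744, 'cy': 207.90605910669967, 'T_tool_cam': array([[ 4.31263807e-05, -9.66351771e-01, -2.57224129e-01,
         6.86188767e-02],
       [ 9.99999885e-01,  1.64424855e-04, -4.50058379e-04,
        -1.65962847e-04],
       [ 4.77208752e-04, -2.57224080e-01,  9.66351667e-01,
        -1.57574303e-01],
       [ 0.00000000e+00,  0.00000000e+00,  0.00000000e+00,
         1.00000000e+00]])} [[-9.71172101e-01 -2.38378905e-01 -4.98547833e-04]
 [-2.38379386e-01  9.71171035e-01  1.44528798e-03]
 [ 1.39649047e-04  1.52246689e-03 -9.99998831e-01]] 0.1
```

View pics/top0.png

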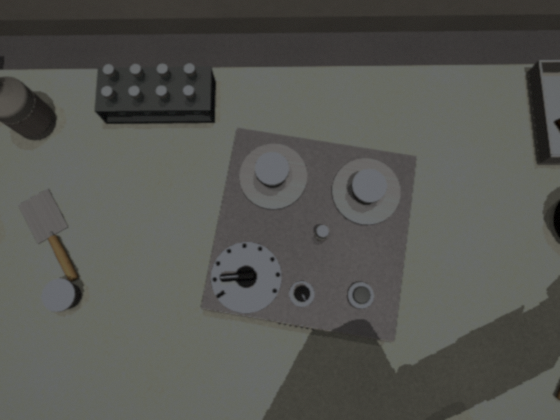

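The top view shows the selector axis near (246,277) with its pointer to the left at about (222,277). The off bar is at (221,295), the timer at (301,294), the start button at (361,295) and the vial at (322,231). I'll enlarge this area for exact pixels.

```bash
python3 - <<'E'
import cv2,numpy as np
p=cv2.imread("pics/top0.png")[225:345,200:400]
p=cv2.resize(p,None,fx=4,fy=4,interpolation=cv2.INTER_CUBIC);cv2.imwrite("pics/crop.png",cv2.convertScaleAbs(p,alpha=1.6))
E
cat > h.py <<'E'
import numpy as np
from rig import robot
def unproj(n,u,v,z):
    "world point on the plane of height z under pixel u,v"
    c=robot.camera_info(n);f=210/np.tan(np.radians(c['vfov']/2));T=np.linalg.inv(c['view'])
    r=T[:3,:3]@[(u-c['cx'])/f,(v-c['cy'])/f,1];o=T[:3,3]
    return o+r*(z-o[2])/r[2]
E
```

```text
(no output)
```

View pics/crop.png

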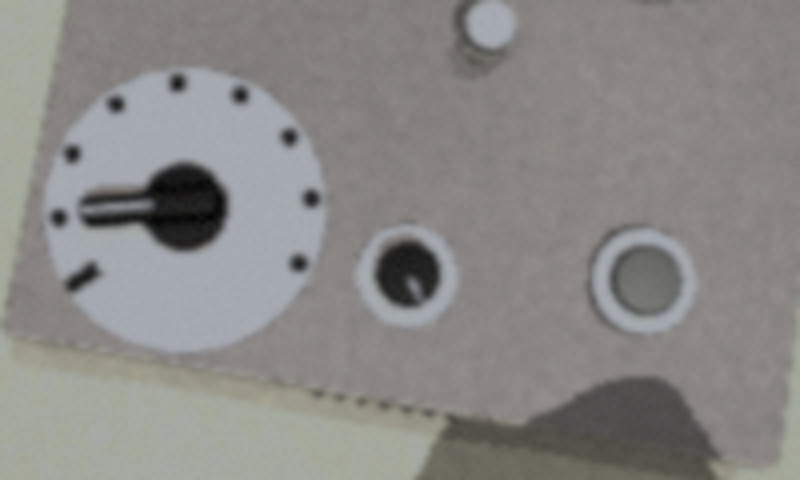

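The crop shows the dial centre at (186,209), i.e. full-image (246.5,277.3). The off bar is at (83,276), dot 1 at (58,217) and dot 5 at (240,94). The pointer tip is at (80,209), close to dot 1. The timer is at (408,273) and the button cap at (647,280).

```bash
python3 - <<'E'
from h import *
d=np.load("pics/top0.npy")
px=lambda x,y:(200+(x-1.5)/4,225+(y-1.5)/4)
c=robot.camera_info("top");T=np.linalg.inv(c['view']);f=210/np.tan(np.radians(c['vfov']/2))
def dep(x,y):
    u,v=px(x,y);i,j=int(round(v)),int(round(u));z=np.median(d[i-1:i+2,j-1:j+2])
    return T@[(u-c['cx'])/f*z,(v-c['cy'])/f*z,z,1]
A=unproj("top",*px(186,209),.073);print("axis",A)
for n,(x,y) in enumerate([(83,276),(58,217),(72,153),(116,103),(178,82),(240,94),(290,137),(312,198),(299,263)]):
    w=unproj("top",*px(x,y),.073)-A;print(n,np.hypot(*w[:2]),np.degrees(np.arctan2(w[1],w[0])))
w=unproj("top",*px(80,209),.104)-A;print("tip",np.hypot(*w[:2]),np.degrees(np.arctan2(w[1],w[0])))
for k,q in dict(btn=(647,280),timer=(408,273),vial=(490,24),dial=(186,300),panel=(450,380),hub=(186,209),ptr=(100,209)).items(): print(k,dep(*q)[:3])
E
```

```text
axis [0.53756926 0.11833846 0.073     ]
0 0.05265469494184429 122.68388838037735
1 0.0557389365212217 93.05529799056386
2 0.05593225729186088 63.62257660165039
3 0.05615293191026816 33.70636435022009
4 0.05592701609487928 4.043044574243381
5 0.055397081583986756 -25.0023383812434
6 0.054955480210025436 -55.642476322607195
7 0.055022320818800034 -85.53519826730093
8 0.05448618034379839 -115.76758182846432
tip 0.04199902796724024 92.92084169947869
btn [ 0.50446457 -0.0778743   0.09241219]
timer [0.50822335 0.02283871 0.09313175]
vial [ 0.61068521 -0.01269941  0.11466626]
dial [0.49852044 0.11804422 0.07305344]
panel [0.46383665 0.00487251 0.07093039]
hub [0.53509637 0.11587655 0.10325756]
ptr [0.53528579 0.15178567 0.1048415 ]
```

The pointer is at position 1: it measures 92.9° and dot 1 is at 93°, with tip radius 42.0 mm. The selector–button distance is 199 mm, as expected. I'll approach with the fingers shut and press lightly against the pointer's counterclockwise side to find contact.

```bash
cat >> h.py <<'E'
A=np.array([.5376,.1183]);Z=.091;YAW=3.9   # dial axis, fingertip height, dial yaw
def pose(a,t,z=Z,r=.045):
    "fingertip beside the pointer direction a (deg), t behind its centre line"
    c,s=np.cos(np.radians(a)),np.sin(np.radians(a))
    y=np.array([c,s,0]);zz=np.array([0,0,-1.]);p=A+r*y[:2]+t*np.array([-s,c])
    return np.r_[p,z],np.column_stack([np.cross(y,zz),y,zz])
def ft(a):
    "force on the tool along +tangent (reaction to a clockwise push)"
    return robot.read_force()@[-np.sin(np.radians(a)),np.cos(np.radians(a)),0]
E
python3 - <<'E'
from h import *
for a in(93.5,40,-15): print(robot.ik(*pose(a,.016)))
robot.move_gripper(0)
robot.goto(*pose(93.5,.03,.18)); robot.servo_line(pose(93.5,.03)[0],speed=.08)
f0=ft(93.5);print(robot.read_t(),f0,robot.read_force())
for t in np.arange(.024,.0125,-.001):
    robot.servo_line(pose(93.5,t)[0],speed=.02);print(round(t,4),round(ft(93.5)-f0,2),robot.read_position().round(4) if hasattr(robot.read_position(),'round') else robot.read_position())
    if ft(93.5)-f0>1:break
print(robot.read_t())
E
```

```text
[  38.02142579   15.71751047  -26.05930408    0.          -48.22318545
 -124.52142579]
None
[ 30.49963407  20.22457725 -19.17641076   0.         -50.59901199
 134.50036593]
5.9 1.1526968391856018 [-1.13557594 -0.31514223 -0.81941833]
0.024 -1.69 [0.511  0.1617 0.091 ]
0.023 -0.46 [0.5119 0.1618 0.091 ]
0.022 -1.08 [0.5129 0.1619 0.091 ]
0.021 -0.46 [0.514  0.1619 0.091 ]
0.02 -0.72 [0.515 0.162 0.091]
0.019 -1.86 [0.5159 0.162  0.091 ]
0.018 -1.29 [0.517  0.1621 0.091 ]
0.017 -0.84 [0.518  0.1622 0.091 ]
0.016 -1.29 [0.5189 0.1622 0.091 ]
0.015 0.84 [0.5198 0.1623 0.0909]
0.014 1.32 [0.5207 0.1624 0.0909]
8.85
```

Contact came at t≈15.2 mm, as the geometry predicts. With this wrist yaw, joint 6 would run out of range further round, so I'll back off, flip the tool half a turn and push through clicks 2–4, logging the force.

```bash
sed -i 's/y=np.array(\[c,s,0\]);zz=\(.*\);p=A+r\*y\[:2\]/zz=\1;p=A+r*np.array([c,s]);y=-np.array([c,s,0])/; ' h.py
sed -i 's/y=-np.array(\[c,s,0\])+t\*np.array(\[-s,c\])/p=p+t*np.array([-s,c]);y=-np.array([c,s,0])/' h.py; grep -n zz h.py
cat >> h.py <<'E'
def push(a0,a1,step=2.5,t=.0155,speed=.02):
    for a in np.arange(a0,a1-.01,-step):
        robot.servo_line(*pose(a,t),speed=speed)
        print(a,round(float(np.mean([ft(a) for _ in range(5)])),1),end=' | ')
    print(robot.read_t())
E
python3 - <<'E'
from h import *
print(all(robot.ik(*pose(a,.016)) is not None for a in(93.5,40,-15)))
robot.servo_line([*(A+[-.03,.045]),.091],speed=.1)
robot.servo_line([*(A+[-.03,.045]),.16],speed=.15)
robot.goto(*pose(93.9,.03,.16)); robot.servo_line(pose(93.9,.03)[0],speed=.12)
robot.servo_line(pose(93.9,.017)[0],speed=.05)
push(93.9,14)
E
```

```text
12:    zz=np.array([0,0,-1.]);p=A+r*np.array([c,s]);p=p+t*np.array([-s,c]);y=-np.array([c,s,0])
13:    return np.r_[p,z],np.column_stack([np.cross(y,zz),y,zz])
True
93.9 0.8 | 91.4 2.8 | 88.9 2.4 | 86.4 3.4 | 83.9 2.3 | 81.4 0.6 | 78.9 -0.8 | 76.4 -0.8 | 73.9 -0.2 | 71.4 -0.2 | 68.9 0.6 | 66.4 0.6 | 63.900000000000006 -0.1 | 61.400000000000006 1.0 | 58.900000000000006 4.4 | 56.400000000000006 3.3 | 53.900000000000006 1.5 | 51.400000000000006 1.3 | 48.900000000000006 -0.0 | 46.400000000000006 -0.3 | 43.900000000000006 0.8 | 41.400000000000006 0.6 | 38.900000000000006 0.1 | 36.400000000000006 -0.5 | 33.900000000000006 1.3 | 31.400000000000006 2.6 | 28.900000000000006 3.9 | 26.400000000000006 2.6 | 23.900000000000006 0.7 | 21.400000000000006 -0.4 | 18.900000000000006 0.8 | 16.400000000000006 0.1 | 21.5333
```

The force pattern is clear: a rise, then a drop at each hump (about 79°, 49° and 19°). One more click: the hump is at −11°, so I'll stop at −13.5°, back off and look.

```bash
python3 - <<'E'
from h import *
import cv2
push(13.9,-8.6); push(-9.6,-13.6,1,speed=.01)
robot.servo_line(pose(-13.6,.03)[0],speed=.06)
robot.servo_line(pose(-13.6,.03,.17)[0],speed=.15)
robot.goto(*pose(-13.6,.12,.2))
p,d=robot.grab_frame("top");cv2.imwrite("pics/t1.png",cv2.resize(cv2.convertScaleAbs(p[225:345,200:400,::-1],alpha=1.6),None,fx=4,fy=4,interpolation=cv2.INTER_CUBIC))
print(robot.read_t())
E
```

```text
13.9 -0.3 | 11.4 0.3 | 8.9 0.0 | 6.4 -0.4 | 3.9000000000000004 1.5 | 1.4000000000000004 3.3 | -1.0999999999999996 4.5 | -3.5999999999999996 2.7 | -6.1 1.2 | -8.6 -0.1 | 24.0333
-9.6 0.4 | -10.6 -0.2 | -11.6 0.5 | -12.6 0.5 | -13.6 -0.3 | 25.2833
26.8667
```

View pics/t1.png

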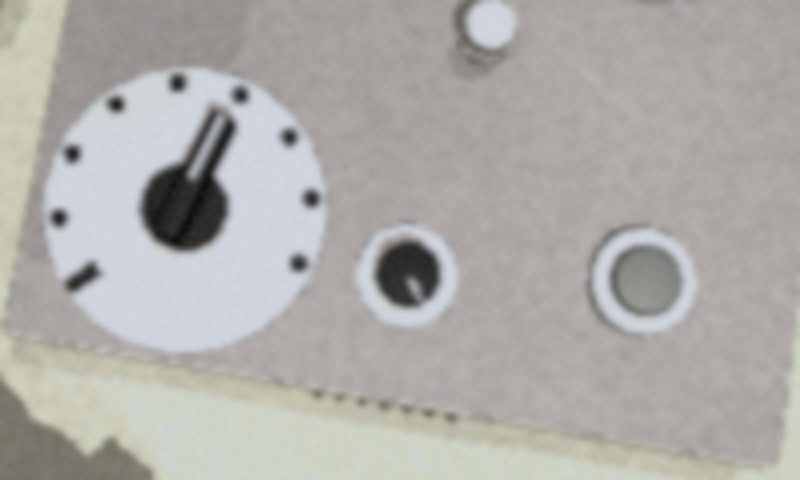

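The pointer's white line ends at (220,112), aimed at dot 5 (240,94), so the selector is at position 5. Before pressing the button I'll check how high its housing stands against the cap.

```bash
python3 - <<'E'
import numpy as np
from h import *
d=np.load("pics/top0.npy");c=robot.camera_info("top");T=np.linalg.inv(c['view']);f=210/np.tan(np.radians(c['vfov']/2))
v,u=np.mgrid[278:315,340:385];z=d[278:315,340:385]
P=np.einsum('ij,jkl->ikl',T,np.stack([(u-c['cx'])/f*z,(v-c['cy'])/f*z,z,np.ones_like(z)]))
print((P[2]*1000).round().astype(int)[::2,::2])
m=(P[2]>.0895)&(P[2]<.097);print(m.sum(),P[0][m].mean(),P[1][m].mean(),P[2][m].mean(), np.ptp(P[0][m]),np.ptp(P[1][m]))
print(unproj("top",200+645.5/4,225+278.5/4,.092))
E
```

```text
[[ 72  70  71  72  68  69  69  69  70  70  71  70  72  69  69  71  72  68
   72  68  71  71  71]
 [ 71  70  71  70  72  72  71  69  70  70  71  70  69  71  72  70  72  69
   66  70  70  69  72]
 [ 69  71  69  70  71  71  71  66  79  80  80  79  73  70  74  69  74  68
   72  70  70  71  72]
 [ 70  71  70  71  70  70  79  85  83  83  81  82  81  82  71  72  68  72
   70  71  72  70  68]
 [ 70  71  72  71  70  83  82  83  82  88  89  88  81  80  81  82  71  70
   72  72  70  72  70]
 [ 71  68  73  68  70  82  81 923  92  97  89  93  92  89  84  82  70  70
   70  71  69  72  72]
 [ 71  70  70  72  82  82  82  91  94  95  91  92  93  89  91  84  87  69
   70  70  71  69  68]
 [ 71  68  70  71  81  83  82  92  91  93  92  92  92  92  92  82  83  69
   71  72  72  70  69]
 [ 69  69  71  71  80  81  87  91  93  90  93  93  89  94  90  83  82  71
   71  72  72  69  68]
 [ 70  71  68  72  81  83  84  93  94  94  92  91  93  94  92  85  83  71
   70  69  70  72  72]
 [ 72  72  71  70  81  83  82  88  91  95  93  94  92  92  91  83  84  69
   68  72  72  69  70]
 [ 71  67  69  69  80  85  83  85
[... 186 characters left out ...]
  80  82  82  81  83  84  82  81  84  83  71  71
   68  69  69  72  71]
 [ 70  69  70  72  70  70  69  82  83  83  83  81  81  83  68  70  71  68
   71  71  70  71  70]
 [ 68  70  74  72  69  73  71  71  71  76  82  80  68  72  71  72  71  69
   71  70  70  72  71]
 [ 71  69  70  71  70  71  70  68  72  69  73  71  72  73  71  71  72  71
   70  72  70  70  70]
 [ 69  70  70  71  70  70  71  72  68  71  72  72  70  72  68  74  69  67
   73  72  70  71  71]
 [ 71  72  70  71  72  72  70  68  71  68  69  68  72  68  73  69  72  70
   71  71  70  72  70]]
224 0.5045071040324676 -0.0773555772317527 0.09231852930402419 0.028419964995654357 0.027319397291671266
[ 0.50448261 -0.07793739  0.092     ]
```

The cap top is at 92 mm over a housing at 82 mm, so a full press to 86 mm leaves the fingers clear of the housing. The button centre is (0.5045, −0.0777).

```bash
python3 - <<'E'
from h import *
import cv2
R=pose(0,0)[1];b=[.5045,-.0777]
robot.goto([*b,.2],R);robot.servo_line([*b,.100],speed=.12)
F=lambda:float(np.mean([robot.read_force()[2] for _ in range(5)]))
robot.dwell(.2);f0=F();print(f0,robot.read_t())
for z in np.arange(.094,.0819,-.001):
    robot.servo_line([*b,z],speed=.02);robot.dwell(.05);f=F()-f0;print(round(z,4),round(f,1),round(float(robot.read_position()[2]),4))
    if f>11:break
robot.dwell(.3);print(F()-f0)
robot.servo_line([*b,.11],speed=.05);robot.servo_line([*b,.22],speed=.2)
robot.goto([.40,-.25,.25],R)
p,d=robot.grab_frame("top");cv2.imwrite("pics/t2.png",cv2.convertScaleAbs(p[:,:,::-1],alpha=1.6))
c=robot.camera_info("top");print(d[292:298,358:364].mean()-np.load("pics/top0.npy")[292:298,358:364].mean(),robot.read_t())
E
```

```text
0.4899944664199404 29.2667
0.094 -0.5 0.0939
0.093 -0.5 0.093
0.092 0.6 0.0921
0.091 1.4 0.0911
0.09 2.9 0.0901
0.089 2.4 0.0891
0.088 3.3 0.0881
0.087 3.8 0.0871
0.086 6.3 0.0863
0.085 14.6 0.0861
14.802908305161555
0.00056290627 34.9917
```

View pics/t2.png

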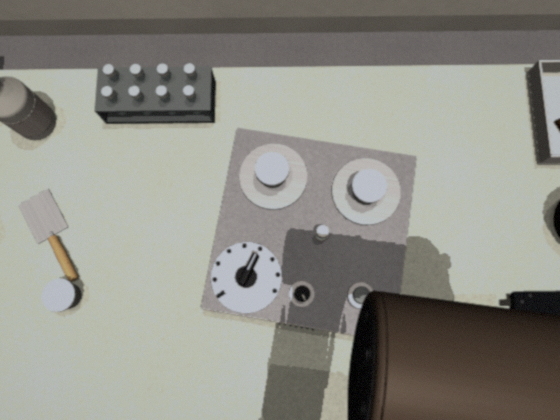

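The pointer at (254,256) still aims at dot 5. The pots (272,170) and (369,187) and the vial (322,231) are where they were. The button bottomed at 86.1 mm with 14.8 N and came back up: its depth differs from the first frame by only 0.6 mm.

```bash
python3 -c "
from rig import robot
print(robot.job_done())"
```

```text
the job is handed in; nothing more can be done
None
```

The job is handed in at about 35 s: the selector was pushed click by click from position 1 to 5 without reaching 6, then the start button was pressed fully down and came back up. The pots and vial stayed where they were, and I kept clear of the timer knob.

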